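# Build the gear stack on a gearbox shaft

### The arm

A 6-joint arm with a two-finger parallel gripper is mounted at the origin on the work surface. World frame = base frame: x ahead of the robot, y to its left, z up, the work surface at z = 0. Lengths are in m, angles in rad, forces in N, time in s.
With the tool pointing down it reaches from about 0.275 to 0.75 m from the base axis. Payload 10.2 kg.
Tool frame: the origin (TCP) lies on the centre line of the jaws, within the pads' length; the fingertips stand 8 mm ahead of it and the grasp point (between the pads) lies 11 mm behind it (ctrl.finger_overhang is the distance from the TCP to the fingertips, in m); y points along the fingers, z is the direction in which the jaws open and shut, and the axes are right-handed (so a half turn about y gives the same grasp; the last joint's range is limited). The gripper opens to 88 mm and grips with 3 to 60 N. Pads are 18 mm wide; open, the fingers measure 123 mm over their backs; the gripper's body (75 mm by 187 mm) begins 45 mm behind the grasp point.
Start: joints at [1.102, 0.313, 1.498, -0, 1.331, -0.223], TCP at [0.128, 0.509, 0.247] pointing down, gripper open.
Joint ranges: [-2.94, 2.94], [-0.97, 2.17], [0.19, 2.56], [-1.23, 4.37], [0.02, 3.11], [-2.88, 2.88]. Speed limits (rad/s): [2.39, 2.39, 3.01, 3.14, 3.14, 3.14].

### API

Orientations are given as [roll, pitch, yaw] about the fixed x, y, z axes, in that order (R = Rz(yaw) Ry(pitch) Rx(roll)).
In Python, from cell import ctrl, viewer gives the robot as it stands. Calls block until the motion is done:
- ctrl.move_ptp(position, orientation): joint-space move of the TCP to a pose.
- ctrl.line_to(position, ori=None, max_speed=0.15, stop_force=None): straight line of the TCP; ori=None keeps the orientation; max_speed is the mean speed in m/s. With stop_force (N) it stops when the force on the tool has changed by that much, and returns True; else False.
- ctrl.move_j(angles): joint-space move.
- ctrl.ungrasp() and ctrl.gripper_close(force=None): open the fingers fully, or close them until they stop; force is the grip in N (None keeps the last).
- ctrl.sleep(seconds).
- ctrl.inverse_kinematics(position, orientation): joint angles nearest the present ones, or None.
- ctrl.read_state(): the state.
- viewer.camera(name): name is "side" or "top"; returns the picture (420x560x3 uint8, red, green, blue); there is no depth.
- viewer.camera_model(name): a dict with "fx", "fy", "cx", "cy" (pixels), "rvec" (rotation vector, rad) and "tvec" (3), from world to camera coordinates, as OpenCV has them. Camera axes: x right, y down, z forward; pixel columns grow to the right and rows downward; lengths in m; the calibration is good to about 2 mm. A picture is of the moment at which its call begins. camera_model takes no time and is no camera call.
A pose or a line that the arm cannot do raises ctrl.MotionError and nothing moves.
- ctrl.job_done(): hands the job in, once; it reports no verdict.
The state is a dict: "time_s": time; "q": joint angles; "joint_vel": joint speeds; "joint_efforts": joint torques, N m; "tcp_pos": TCP position; "tcp_rot": TCP orientation; "ft_force": force on the tool from outside, world axes, zero at the start; "wrist_torque": the same for the moment, N m; "width": finger opening in m.
Only numpy, scipy, OpenCV 4.12 (cv2) and the standard library are available. Lean on these libraries where they do the work, as an engineer would, in place of code of your own. Each camera call takes 0.05 s, during which the arm holds its last target.

### The job

Build up the gear stack on the upright shaft: put the large dark gear on first, then the brass ring, then the small bright gear, and the blue-sealed bearing last. Lower each one down the shaft rather than letting it drop, so that it lies flat on the one below. Leave the mallet, the pliers and the tub of bolts where they are.

Things in the scene. Friction and masses are not known exactly. Their poses are not given: they have to be found in the camera images.
- shaft: Target, fixed: steel shaft upright in a round aluminium cover (130 mm wide, 22 high, bolt heads to 27 mm). Central grey boss, 48 mm wide, flat top 34 mm above the bench: seat of the first part. The shaft rises 52 mm from it (tip at 86 mm): 20 mm diameter for 38 mm, then a 14 mm taper to a 10 mm wide tip. Origin: centre of the cover's underside, on the shaft axis at bench height; z up.
- big_gear: Large dark steel gear with 24 teeth, 66 mm outside diameter, 16 mm thick, with a 28 mm round through hole; lies flat on the bench, hole upright. Loose. Origin: centre of its underside, z up the hole's axis. Same both ways up. About 0.3 kg. Goes on first: its underside ends 34 mm above the bench.
- brass_ring: Smooth yellow brass ring, 56 mm outside diameter, 10 mm thick, with a 28 mm round through hole; lies flat on the bench, hole upright. Loose. Origin: centre of its underside, z up the hole's axis. Same both ways up. About 0.11 kg. Goes on second: its underside ends 50 mm above the bench.
- small_gear: Small bright, light-grey metal gear with 14 coarse teeth, 48 mm outside diameter, 14 mm thick, with a 28 mm round through hole; lies flat on the bench, hole upright. Loose. Origin: centre of its underside, z up the hole's axis. Same both ways up. About 0.13 kg. Goes on third: its underside ends 60 mm above the bench.
- bearing: Ball bearing: steel outer and inner ring with a blue seal between them, 54 mm outside diameter, 12 mm thick, with a 28 mm round through hole; lies flat on the bench, hole upright. Loose. Origin: centre of its underside, z up the hole's axis. Same both ways up. About 0.12 kg. Goes on last: its underside ends 74 mm above the bench, its top level with the shaft's tip.
- mallet: Bystander, leave alone: orange mallet with handle and head all orange, 260 mm long, 60 mm across the head, 26 mm high, lying across the far side of the work area. Origin: under the middle of its length; x runs from handle to head.
- pliers: Bystander, leave alone: pliers with red handles and dark jaws, 175 mm long, 62 mm wide, 14 mm high, on the robot's left. Origin: near the middle of its length, on the bench; x runs from handles to jaws.
- tub: Bystander, leave alone: open black plastic tub with bolts in it, 200 x 140 mm and 60 mm high, on the robot's right. Origin: centre of its underside; x along its long side.
There are look-alikes about, which are no part of the job. Of the things like the brass_ring, leave any that is pink or turquoise; of the rest the smaller one is meant.

How it is judged:
On the way, in this order (a step that is already met when the one before it is completed fails the run):
1. the large dark gear sits at its place on the shaft (horizontal distance between big_gear and shaft below 0.008 m and z of big_gear in the frame of shaft between 0.031 and 0.037 m and angle between big_gear's own z axis and vertical below 0.1 rad), for 0.2 s.
2. the brass ring sits at its place on the shaft (horizontal distance between brass_ring and shaft below 0.008 m and z of brass_ring in the frame of shaft between 0.047 and 0.053 m and angle between brass_ring's own z axis and vertical below 0.1 rad), for 0.2 s.
3. the small bright gear sits at its place on the shaft (horizontal distance between small_gear and shaft below 0.008 m and z of small_gear in the frame of shaft between 0.057 and 0.063 m and angle between small_gear's own z axis and vertical below 0.1 rad), for 0.2 s.
4. the blue-sealed bearing sits at its place on the shaft (horizontal distance between bearing and shaft below 0.008 m and z of bearing in the frame of shaft between 0.071 and 0.077 m and angle between bearing's own z axis and vertical below 0.1 rad), for 0.2 s.
At the end, for the whole second after the job is handed in: All four parts are threaded on the shaft in order from the bottom - large dark gear, brass ring, small bright gear, bearing - each within 8 mm of the shaft's axis, within 3 mm of its proper height (undersides 34, 50, 60 and 74 mm above the bench), tilted less than 0.1 rad, released and at rest (all of step 1 and all of step 2 and all of step 3 and all of step 4 and linear speed of each of big_gear, brass_ring, small_gear, bearing below 0.02 m/s and angular speed of each of big_gear, brass_ring, small_gear, bearing below 0.2 rad/s); the robot touches nothing.
It fails at once if the mallet is pushed more than 30 mm from its place (distance of mallet from where it was at the start of the episode above 0.03 m).
It fails at once if the pliers is pushed more than 30 mm from its place (distance of pliers from where it was at the start of the episode above 0.03 m).
It fails at once if the tub is pushed more than 30 mm from its place (distance of tub from where it was at the start of the episode above 0.03 m).
It fails at once if a part is let fall down the shaft (free of the fingers and faster than 0.7 m/s, a fall of over 25 mm) ((horizontal distance between big_gear and shaft below 0.02 m and linear speed of big_gear above 0.7 m/s and contact force between the fingers and big_gear below 0.3 N) or (horizontal distance between brass_ring and shaft below 0.02 m and linear speed of brass_ring above 0.7 m/s and contact force between the fingers and brass_ring below 0.3 N) or (horizontal distance between small_gear and shaft below 0.02 m and linear speed of small_gear above 0.7 m/s and contact force between the fingers and small_gear below 0.3 N) or (horizontal distance between bearing and shaft below 0.02 m and linear speed of bearing above 0.7 m/s and contact force between the fingers and bearing below 0.3 N)).
It also fails if it takes over 112 s, if anything falls off the work surface, if the arm or the gripper's body presses on something with over 40 N, if the wrist force passes 120 N, or if a joint passes its speed limit or range.

## Working session

There is one attempt and no reset: what is moved stays moved. The work goes in short steps, each a Python script; the robot and the scene stay as the last script left them, time stands still between calls to the robot, and variables do not carry over. Pictures are saved under pics/ and viewed, and the job is handed in when it is done.

```bash
mkdir -p pics; ls; python3 - <<'E'
from cell import ctrl, viewer
import cv2
for n in("top","side"):
    im=viewer.camera(n); cv2.imwrite(f"pics/{n}0.png",cv2.resize(im[:,:,::-1],(800,600),interpolation=cv2.INTER_CUBIC))
    cv2.imwrite(f"pics/{n}0raw.png",im[:,:,::-1])
    print(viewer.camera_model(n))
print(ctrl.read_state())
E
```

```text
pics
{'fx': 394.64174827495106, 'fy': 394.64174827495106, 'cx': 278.76225104767497, 'cy': 213.77355778352955, 'rvec': array([ 2.13453904, -2.17739643,  0.15891913]), 'tvec': array([-0.009732  ,  0.55044722,  1.217128  ])}
{'fx': 476.95237207167565, 'fy': 476.95237207167565, 'cx': 281.25271876651163, 'cy': 209.86750829009483, 'rvec': array([ 2.29596377, -0.49256329,  0.1808504 ]), 'tvec': array([-0.52782821,  0.1866073 ,  1.20993381])}
{'time_s': 0.1, 'q': array([ 1.10159452e+00,  3.13395800e-01,  1.49830852e+00,  5.42301854e-06,
        1.33098297e+00, -2.23423525e-01]), 'joint_vel': array([-0.0005385 , -0.00227672, -0.00135065, -0.00062599, -0.00018237,
       -0.00139426]), 'joint_efforts': array([ 3.12680524e-03, -4.02812505e+01, -2.52643687e+01,  6.96009072e-02,
        3.41796165e-02, -3.33317689e-05]), 'tcp_pos': array([0.12767336, 0.5090444 , 0.24623719]), 'tcp_rot': array([-1.57186259e+00,  2.47674250e-04, -2.45779710e-01]), 'ft_force': array([0.89361289, 0.43288168, 0.17987821]), 'wrist_torque': array([ 0.00744293, -0.02252429,  0.00404103]), 'width': 0.08819261084888612}
```

View pics/top0.png

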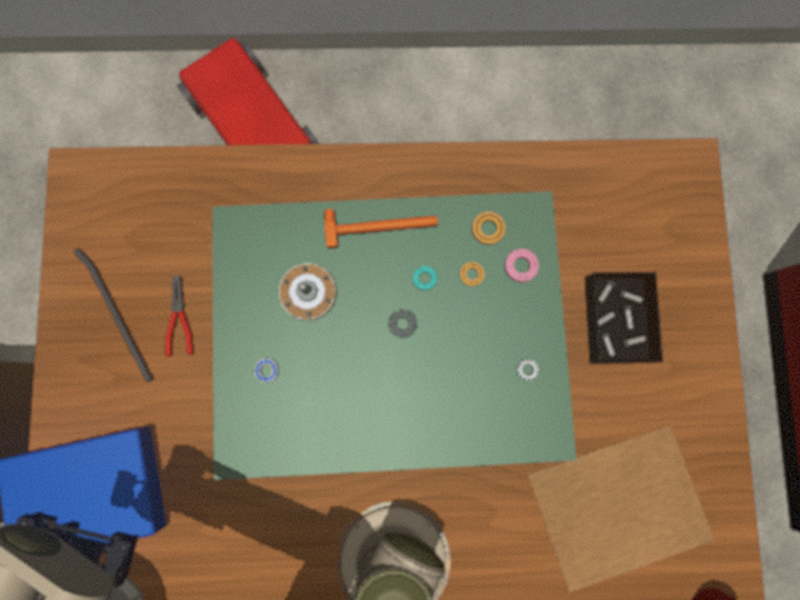

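View pics/side0.png

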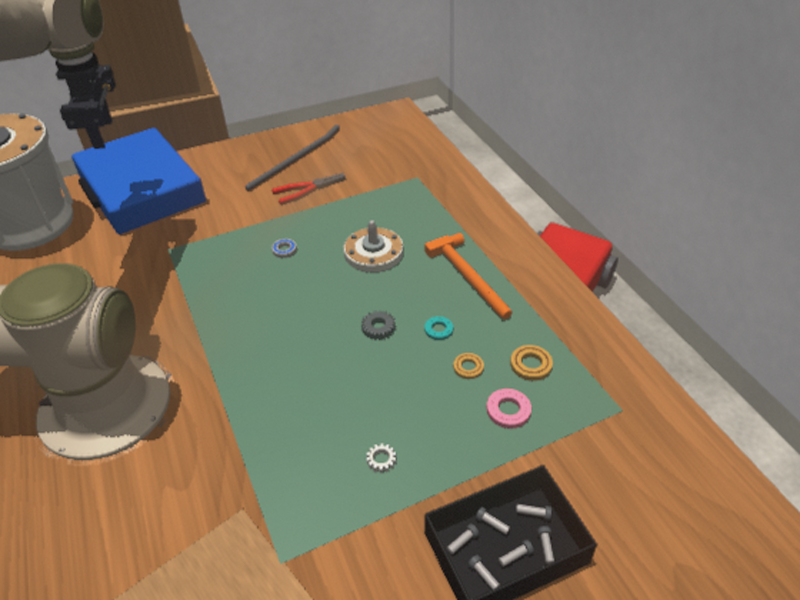

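```bash
cat > h.py <<'E'
import numpy as np, cv2
def ray(m,uv):
    R=cv2.Rodrigues(np.array(m['rvec']))[0]; t=np.array(m['tvec'])
    d=R.T@np.array([(uv[0]-m['cx'])/m['fx'],(uv[1]-m['cy'])/m['fy'],1.]); return -R.T@t,d
def onplane(m,uv,z):
    o,d=ray(m,uv); return (o+d*(z-o[2])/d[2])
def proj(m,P):
    return cv2.projectPoints(np.array(P,float).reshape(-1,3),np.array(m['rvec']),np.array(m['tvec']),np.array([[m['fx'],0,m['cx']],[0,m['fy'],m['cy']],[0,0,1.]]),None)[0].reshape(-1,2)
E
python3 - <<'E'
import cv2,numpy as np
t=cv2.imread('pics/top0raw.png');s=cv2.imread('pics/side0raw.png')
def tile(im,cs,h=28):
    return np.hstack([cv2.resize(im[int(y)-h:int(y)+h,int(x)-h:int(x)+h],(260,260),interpolation=cv2.INTER_CUBIC) for x,y in cs])
k=.7
T=[(307,292),(403,323),(472,273)];T2=[(528,370),(266,370),(489,227)]
S=[(373,245),(378,324),(468,365)];S2=[(381,457),(284,247),(531,361)]
cv2.imwrite('pics/ct.png',np.vstack([tile(t,np.array(T)*k),tile(t,np.array(T2)*k)]))
cv2.imwrite('pics/cs.png',np.vstack([tile(s,np.array(S)*k),tile(s,np.array(S2)*k)]))
E
```

```text
(no output)
```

View pics/ct.png

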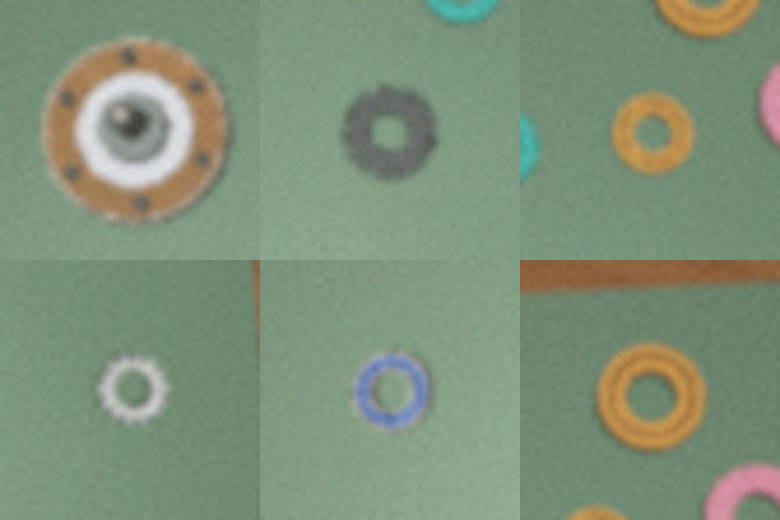

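View pics/cs.png

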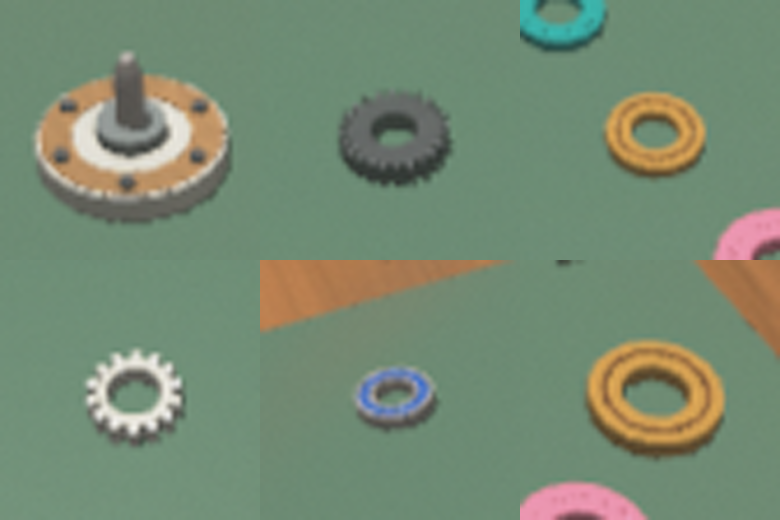

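```bash
cat >> h.py <<'E'
from scipy.optimize import minimize
PARTS={'shaft':[(65,0,22),(24,22,34),(10,34,72),(5,72,86)],'big_gear':[(32,0,16)],'brass_ring':[(28,0,10)],'small_gear':[(23,0,14)],'bearing':[(27,0,12)]}
def sil(m,xy,cyl,c,h,K=6,z0=0):
    a=np.linspace(0,2*np.pi,72)
    out=np.zeros((2*h*K,2*h*K),np.uint8)
    for r,z1,z2 in cyl:
        P=[(xy[0]+r/1e3*np.cos(t),xy[1]+r/1e3*np.sin(t),z/1e3+z0) for z in(z1,z2) for t in a]
        p=(proj(m,P)-np.array(c)+h+.5)*K-.5
        cv2.fillConvexPoly(out,cv2.convexHull(np.round(p*16).astype(np.int32)),255,shift=4)
    return cv2.resize(out,(2*h,2*h),interpolation=cv2.INTER_AREA)/255.
def softmask(im,c,h):
    cr=im[c[1]-h:c[1]+h,c[0]-h:c[0]+h].astype(float)
    b=np.concatenate([cr[:2].reshape(-1,3),cr[-2:].reshape(-1,3),cr[:,:2].reshape(-1,3),cr[:,-2:].reshape(-1,3)])
    bg=np.median(b,0)
    # shade-invariant difference from green
    d=np.linalg.norm(cr-bg,axis=2)
    mk=(d>28).astype(np.uint8)
    n,l,st,_=cv2.connectedComponentsWithStats(mk)
    # component nearest centre
    best=min(range(1,n),key=lambda i:(np.hypot(*(np.argwhere(l==i).mean(0)-h)) if st[i,4]>25 else 1e9))
    mk=(l==best).astype(np.uint8)
    cs,_=cv2.findContours(mk,cv2.RETR_EXTERNAL,cv2.CHAIN_APPROX_NONE); f=np.zeros_like(mk); cv2.drawContours(f,cs,-1,1,-1)
    return f.astype(float)
def fit(im,m,cyl,c,h,z0=0):
    M=softmask(im,c,h); g=onplane(m,c,z0+.01)[:2]
    f=lambda p:((cv2.GaussianBlur(sil(m,p,cyl,c,h,z0=z0),(0,0),.8)-cv2.GaussianBlur(M,(0,0),.8))**2).sum()
    r=minimize(f,g,method='Nelder-Mead',options=dict(initial_simplex=[g,g+[.012,0],g+[0,.012]],xatol=1e-5,fatol=1e-3))
    return r.x,r.fun,M.sum(),sil(m,r.x,cyl,c,h,z0=z0).sum()
E
python3 - <<'E'
from h import *
from cell import viewer
T=dict(shaft=(307,292),big_gear=(403,323),brass_ring=(472,273),small_gear=(528,370),bearing=(266,370))
S=dict(shaft=(373,245),big_gear=(378,324),brass_ring=(468,365),small_gear=(381,457),bearing=(284,247))
for n,D in(('top',T),('side',S)):
    im=cv2.imread(f'pics/{n}0raw.png');m=viewer.camera_model(n)
    for k,c in D.items():
        c=tuple(int(v*.7) for v in c)
        print(n,k,*fit(im,m,PARTS[k],c,{'shaft':30}.get(k,18)))
E
```

```text
top shaft [0.59108541 0.18688155] 17.665836491992835 1249.0 1309.5411764705882
top big_gear [ 0.51383067 -0.02944846] 3.3312012455252153 337.0 320.01176470588234
top brass_ring [ 0.62623598 -0.19171898] 2.0863496695982446 255.0 240.01960784313724
top small_gear [ 0.40368601 -0.30947874] 1.1505388818053972 176.0 179.86666666666665
top bearing [0.41546302 0.27950611] 7.044869286819662 212.0 243.05098039215687
side shaft [0.59014993 0.18560474] 3.454846489098734 1126.0 1130.207843137255
side big_gear [ 0.51300663 -0.03056349] 3.609408657934579 399.0 397.95294117647063
side brass_ring [ 0.62576355 -0.19114555] 0.8043035918396806 335.0 332.1490196078431
side small_gear [ 0.40422353 -0.30785078] 4.8390948231428625 340.0 334.20000000000005
side bearing [0.41484121 0.27878146] 0.7708422623642828 203.0 202.24313725490197
```

```bash
cat >> h.py <<'E'
SH=np.array([.5906,.1862])
POS={'big_gear':(.5134,-.0300),'brass_ring':(.6260,-.1914),'small_gear':(.4040,-.3086),'bearing':(.4151,.2791)}
SEAT={'big_gear':.034,'brass_ring':.050,'small_gear':.060,'bearing':.074}
def ori(y): return [-np.pi/2,0,y]
def pick(ctrl,k,yaw,F=30,g=.011):
    x,y=POS[k]
    ctrl.move_ptp([x,y,.10],ori(yaw))
    print('hit',ctrl.line_to([x,y,g],max_speed=.08,stop_force=15))
    ctrl.gripper_close(F); s=ctrl.read_state(); print('width',s['width'],s['tcp_pos'],s['tcp_rot'],s['time_s'])
    ctrl.line_to([x,y,.17],max_speed=.15); s=ctrl.read_state(); print('width',s['width'],'ft',s['ft_force'],s['time_s'])
def over(ctrl,k,yaw,z=.125,xy=SH):
    ctrl.line_to([xy[0],xy[1],.17],max_speed=.25)
    ctrl.line_to([xy[0],xy[1],z],max_speed=.15)
def snap(viewer,tag,c=None):
    for n in('top','side'):
        im=viewer.camera(n)[:,:,::-1]; cv2.imwrite(f'pics/{tag}_{n}raw.png',im)
        p=proj(viewer.camera_model(n),[(SH[0],SH[1],.08)])[0].astype(int) if c is None else c[n]
        h=55; x0=max(p[0]-h,0); y0=max(p[1]-h,0)
        globals().setdefault('_t',[]).append(cv2.resize(im[y0:y0+2*h,x0:x0+2*h],(400,400),interpolation=cv2.INTER_CUBIC))
    cv2.imwrite(f'pics/{tag}.png',np.hstack(_t[-2:]))
E
python3 - <<'E'
from h import *
from cell import ctrl
q0=ctrl.read_state()['q']
for yaw in np.radians([-135,-90,-45,0,45,90,135]):
    print(round(np.degrees(yaw)),[ (None if q is None else np.round(q[[0,5]],2)) for q in [ctrl.inverse_kinematics([*p,.15],ori(yaw)) for p in list(POS.values())+[SH]]])
E
```

```text
-135 [array([-0.29,  0.5 ]), array([-0.48,  0.31]), array([-0.88, -0.1 ]), array([0.36, 1.14]), array([0.12, 0.9 ])]
-90 [array([-0.29, -0.29]), array([-0.48, -0.48]), array([-0.88, -0.88]), array([0.36, 0.36]), array([0.12, 0.12])]
-45 [array([-0.29, -1.07]), array([-0.48, -1.26]), array([-0.88, -1.67]), array([ 0.36, -0.43]), array([ 0.12, -0.67])]
0 [array([-0.29, -1.86]), array([-0.48, -2.05]), array([-0.88, -2.45]), array([ 0.36, -1.21]), array([ 0.12, -1.45])]
45 [array([-0.29, -2.64]), array([-0.48, -2.83]), None, array([ 0.36, -2.  ]), array([ 0.12, -2.24])]
90 [array([-0.29,  2.86]), array([-0.48,  2.67]), array([-0.88,  2.26]), array([ 0.36, -2.78]), None]
135 [array([-0.29,  2.07]), array([-0.48,  1.88]), array([-0.88,  1.47]), array([0.36, 2.71]), array([0.12, 2.47])]
```

```bash
python3 - <<'E'
from h import *
from cell import ctrl,viewer
Y=-np.pi/4
pick(ctrl,'big_gear',Y,40); over(ctrl,'big_gear',Y); snap(viewer,'bg1'); print(ctrl.read_state()['tcp_pos'])
E
```

```text
hit False
width 0.06565870293130119 [ 0.5134658  -0.03003411  0.0111725 ] [-1.57072604e+00 -2.10912218e-04 -7.85374324e-01] 4.2583
width 0.06530250910743599 ft [ 0.35960862 -0.32792466 -3.24053186] 5.4667
[0.59125864 0.18592246 0.12646791]
```

View pics/bg1.png

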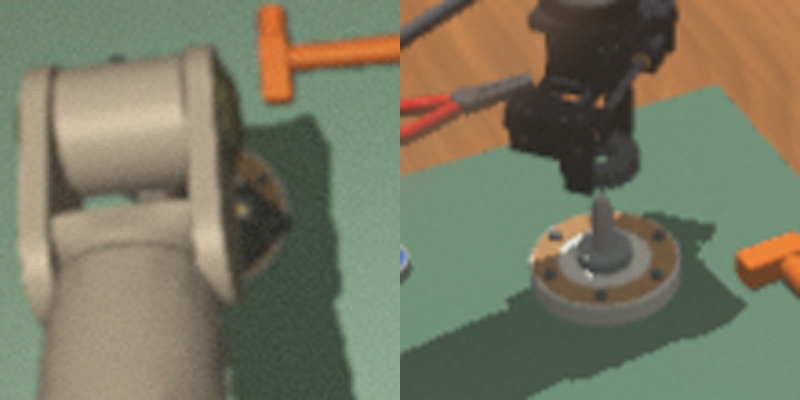

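The left (top) view is hidden by the arm. The side view shows the gear level in the jaws at about (610,160), over the shaft tip at (600,195). I'm lowering it now.

```bash
cat >> h.py <<'E'
def lower(ctrl,k,g=.011,xy=SH):
    hit=ctrl.line_to([xy[0],xy[1],SEAT[k]+g-.002],max_speed=.04,stop_force=8)
    s=ctrl.read_state(); print('lower hit',hit,s['tcp_pos'],'expect z',SEAT[k]+g,'ft',s['ft_force'],s['width'],s['time_s'])
    return hit
def release(ctrl):
    ctrl.ungrasp(); p=ctrl.read_state()['tcp_pos']
    ctrl.line_to([p[0],p[1],.19],max_speed=.15); s=ctrl.read_state(); print(s['width'],s['ft_force'],s['time_s'])
E
python3 - <<'E'
from h import *
from cell import ctrl,viewer
lower(ctrl,'big_gear'); snap(viewer,'bg2')
E
```

```text
lower hit True [0.59059878 0.18620247 0.04518384] expect z 0.045 ft [-1.16387183 -0.43724159  5.51934493] 0.06542939173468104 8.925
```

View pics/bg2.png

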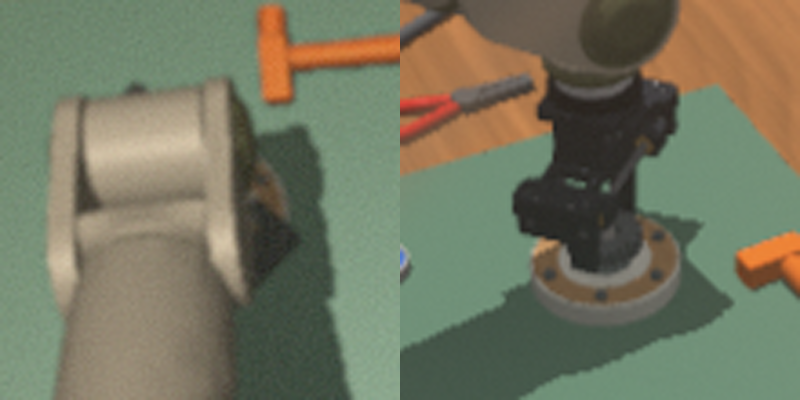

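The gear reached its seat at the expected height: the side view shows it on the boss at about (610,240). I'll release it, then fetch the brass ring. Ring candidates in the top view: turquoise (425,278), pink (522,265), large brass (489,227) and small brass (472,273). The small brass one fits, and the crops confirmed it.

```bash
python3 - <<'E'
from h import *
from cell import ctrl,viewer
Y=-np.pi/4
release(ctrl)
x,y=POS['brass_ring']; ctrl.move_ptp([x,y,.12],ori(Y))
snap(viewer,'bg3')
pick(ctrl,'brass_ring',Y,30); over(ctrl,'brass_ring',Y); snap(viewer,'br1')
E
```

```text
0.08787547728813848 [-0.00396216  0.95626227 -0.19144541] 10.6667
hit False
width 0.05524405752422664 [ 0.62601104 -0.19144998  0.01109001] [-1.57083972e+00 -9.93615408e-05 -7.85394539e-01] 14.3167
width 0.055334914084149506 ft [ 0.54052315  0.28600441 -1.31341227] 15.525
```

View pics/bg3.png

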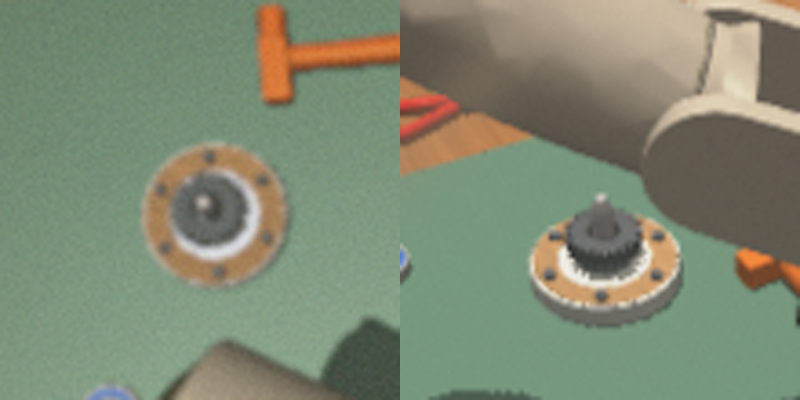

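View pics/br1.png

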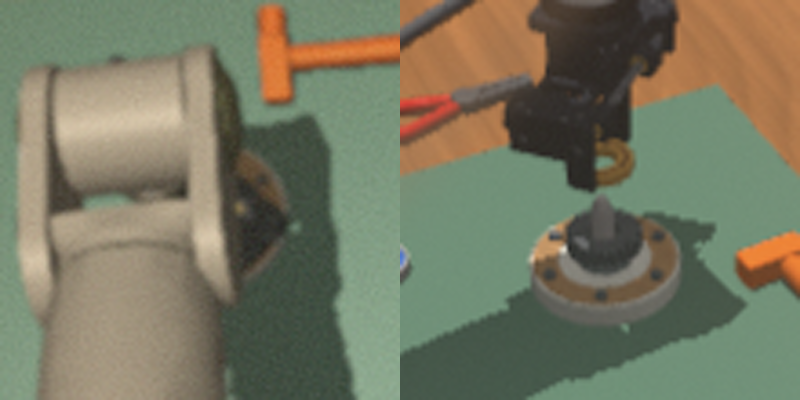

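The gear lies flat on the boss, at (209,209) in the top view and (603,240) in the side view. The ring is held level at (612,160) in the side view. I'm lowering the ring, then fetching the small gear.

```bash
python3 - <<'E'
from h import *
from cell import ctrl,viewer
Y=-np.pi/4
lower(ctrl,'brass_ring'); p=ctrl.read_state()['tcp_pos'][2]
if abs(p-.061)<.002:
    release(ctrl)
    x,y=POS['small_gear']; ctrl.move_ptp([x,y,.12],ori(Y))
    snap(viewer,'br3')
E
```

```text
lower hit True [0.59057066 0.18616995 0.06101908] expect z 0.061 ft [-0.86605241 -0.31342517  4.0823605 ] 0.05524463388076273 19.225
0.08797167678738604 [ 0.28822848 -0.63075808 -0.12571533] 20.8833
```

View pics/br3.png

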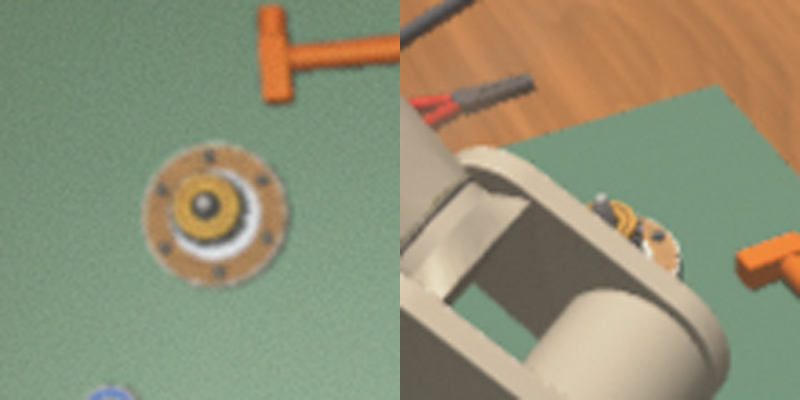

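The ring lies on the gear around the shaft, at (206,207) in the top view, and it stopped at the expected height. Next is the small gear.

```bash
python3 - <<'E'
from h import *
from cell import ctrl,viewer
Y=-np.pi/4
pick(ctrl,'small_gear',Y,30); over(ctrl,'small_gear',Y); snap(viewer,'sg1')
E
```

```text
hit False
width 0.047043433089963206 [ 0.40400118 -0.30860564  0.01102512] [-1.57082184e+00 -4.32036775e-05 -7.85334697e-01] 25.1167
width 0.047442091667724756 ft [ 0.17543722  0.03029135 -0.98027716] 26.325
```

View pics/sg1.png

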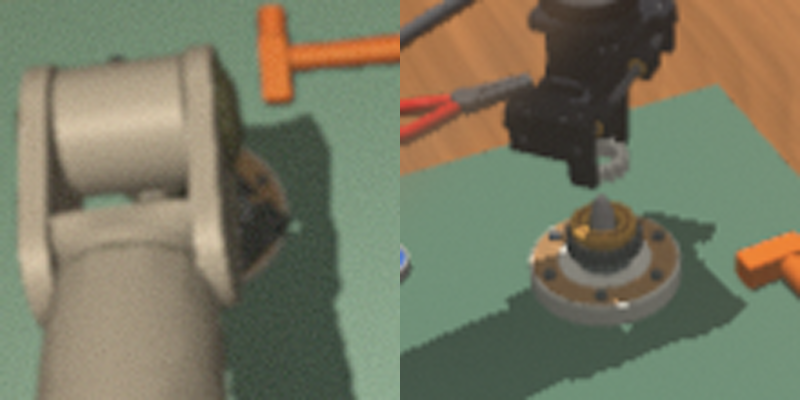

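The side view shows the ring flat on the gear at (605,225), and the small gear held level at (610,158). I'm lowering the small gear.

```bash
python3 - <<'E'
from h import *
from cell import ctrl,viewer
Y=-np.pi/4
lower(ctrl,'small_gear'); p=ctrl.read_state()['tcp_pos'][2]
if abs(p-.071)<.002:
    release(ctrl)
    x,y=POS['bearing']; ctrl.move_ptp([x,y,.12],ori(Y))
    snap(viewer,'sg3')
    pick(ctrl,'bearing',Y,30); over(ctrl,'bearing',Y); snap(viewer,'be1')
E
```

```text
lower hit True [0.59051661 0.18618322 0.07099598] expect z 0.071 ft [-0.9331894  -0.34459159  5.74517894] 0.04746931733237276 30.3917
0.08813203019925368 [-0.45699839 -0.39053893  0.06744242] 32.0833
hit False
width 0.05348837930505644 [0.41499819 0.27905722 0.01101997] [-1.57107436e+00  1.05191414e-04 -7.85400462e-01] 35.1667
width 0.05367780990890365 ft [-0.73360389  0.38137405 -1.32492414] 36.375
```

View pics/sg3.png

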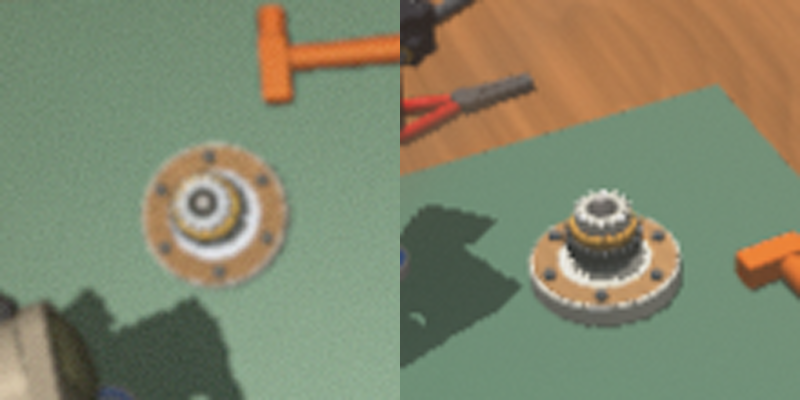

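View pics/be1.png

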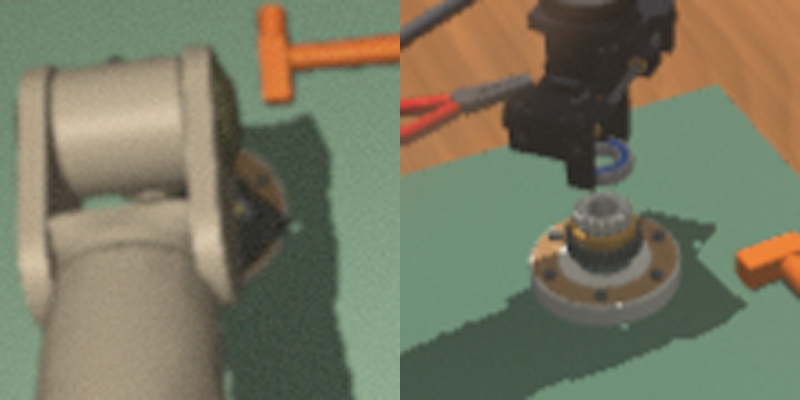

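The stack of three is flat: the small gear is at (603,208) in the side view and centred at (204,203) in the top view. The bearing is held level at (612,160). At that height only the taper is inside its hole, so it won't be guided. I expect it within about 2 mm, against the 8 mm limit. I'm lowering it.

```bash
python3 - <<'E'
from h import *
from cell import ctrl,viewer
Y=-np.pi/4
lower(ctrl,'bearing'); p=ctrl.read_state()['tcp_pos'][2]
if abs(p-.085)<.002:
    release(ctrl)
    ctrl.move_ptp([.40,-.05,.25],ori(Y)); ctrl.sleep(.3)
    snap(viewer,'be3')
    for n in('top','side'):
        im=cv2.imread(f'pics/be3_{n}raw.png');m=viewer.camera_model(n)
        for z,lab in((.086,'bearing top'),):
            c=proj(m,[(*SH,z)])[0]; cr=im.astype(int)
            b=(cr[:,:,0]-cr[:,:,2]>40); yy,xx=np.nonzero(b); k=np.hypot(xx-c[0],yy-c[1])<16
            print(n,'blue centre',xx[k].mean(),yy[k].mean(),onplane(m,(xx[k].mean(),yy[k].mean()),z),'n',k.sum())
    print(ctrl.read_state()['time_s'])
E
```

```text
lower hit True [0.59042655 0.18615757 0.08498757] expect z 0.08499999999999999 ft [-0.74112975 -0.55864999  4.76202298] 0.053159069303814865 38.8
0.08799608345910018 [ 0.40255465 -0.26548352 -0.29589849] 40.325
top blue centre 211.23595505617976 199.77528089887642 [0.59079747 0.18600498 0.086     ] n 89
side blue centre 260.22058823529414 154.30882352941177 [0.59185092 0.18780489 0.086     ] n 68
41.9083
```

View pics/be3.png

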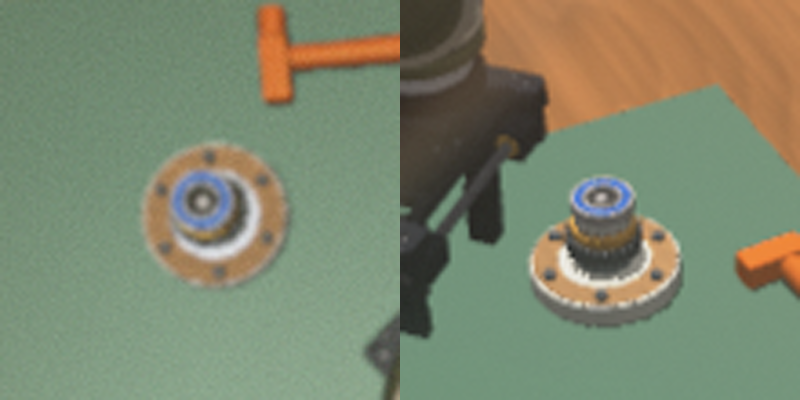

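All four parts are stacked flat. The bearing is centred on the shaft tip, at (202,201) in the top view and (603,198) in the side view, and the gripper is clear. I'm handing in.

```bash
python3 -c "
from cell import ctrl
ctrl.job_done(); print(ctrl.read_state()['time_s'])"
```

```text
the job is handed in; nothing more can be done
the job is handed in; nothing more can be done
```

All four parts are on the shaft in order: large dark gear, brass ring (the smaller of the two brass ones), small bright gear, and the blue-sealed bearing last. I handed the job in about 42 s into the run. The hand-in gives no verdict, so the checks below are my own.

- **Heights:** each part was lowered at low speed until it touched. Every stop was within 0.2 mm of the expected seat height before I released.
- **Centring:** the bearing's seal measured about 0.3 mm off the shaft position in the top view and about 2 mm off in the side view. The two cameras disagree by that much, but both are well inside the 8 mm limit.
- **Flatness:** the last pictures showed the stack flat, with the gripper clear of everything.
- **Bystanders:** the arm's path stayed clear of the mallet, pliers, tub and look-alike rings. The mallet looks unmoved in the last pictures; I did not measure any of their positions.

No check failed.

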